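# Set the folding leaf of the bench folder to the marked angle

## Robot

A 6-joint arm with a two-finger parallel gripper is mounted at the origin on the work surface. World frame = base frame: x ahead of the robot, y to its left, z up, the work surface at z = 0. Lengths are in m, angles in rad, forces in N, time in s.
With the tool pointing down it reaches from about 0.35 to 0.925 m from the base axis. Payload 6.4 kg.
Tool frame: the origin (TCP) lies between the finger pads, 19 mm behind the fingertips; this is the grasp point; z points along the fingers, y is the line along which they close (so a half turn about z gives the same grasp; the last joint's range is limited). The gripper opens to 85 mm and grips with 20 to 120 N. Pads are 22 mm wide; open, the fingers measure 114 mm over their backs; the gripper's body (76 mm by 85 mm) begins 54 mm behind the grasp point. The pads swing forward as they close: fully open they stand 13 mm farther back than shut.
Start: joints at [1.116, 0.245, 1.558, -0, 1.339, -0.174], TCP at [0.18, 0.625, 0.25] pointing down, gripper open.
Joint ranges: [-3.13, 3.13], [-1.02, 2.26], [0.13, 2.54], [-0.95, 4.09], [0.21, 2.88], [-2.74, 2.74]. Speed limits (rad/s): [2.57, 2.57, 3.14, 3.14, 3.14, 3.14].

## Interface

Orientations are given as a 3x3 rotation matrix whose columns are the frame's x, y, z axes.
In Python, from cell import robot gives the robot as it stands. The module is installed in compiled form; this text tells all that it offers.
- The arm moves only by the tool drive_tool, never from a script. Its argument "moves" is a list that holds one entry, the list of rows, each a list of 5 numbers: the closure, from -1 (fully open) to 1 (shut), then the shift along the tool's x, y, z normalised to -1 to 1, where 1 is 0.1 m, then the turn about the tool's z normalised to -1 to 1, where 1 is 360 degrees. A call has 1 to 5 rows; each row is the pose to reach, as a shift and turn from the pose commanded when the call began, along the tool's axes at that moment, turning the shorter way round; what a row does not reach only later rows make up. A row lasts 1/8 s, in which the tool goes at most 62.5 mm and 10.7 degrees, less where a joint would pass 70% of its speed; a pose out of reach is approached as far as the arm can. A call with a number of a shift or a turn outside -1 to 1 is refused whole. A call with a gripper value outside its range is refused whole. The fingers move at their own pace and stop on an object; "grip_force" is the grip in N (left out, the last holds). Time passes only in rows, so rows that repeat a pose let the fingers close. It gives the time, the measured TCP pose, the force, the opening and the grip force at its end, in the units of the state.
- robot.observe(): the state, without advancing time (a new reading comes with each control period).
- robot.read_camera(name): name is "side" or "top" or "wrist"; returns (picture, depth): 420x560x3 uint8, red, green, blue; 420x560 float32, m along the optical axis (not along the pixel's ray), 0 where there is no reading.
- robot.get_calibration(name): a dict with "fovy" (degrees; the focal length in pixels is half the picture's height over the tangent of half this angle, whatever the lens; pixels are square), "cx", "cy" (the principal point, pixels), "rvec" (rotation vector, rad) and "tvec" (3), from world to camera coordinates, as OpenCV has them. Camera axes: x right, y down, z forward; pixel columns grow to the right and rows downward; lengths in m; the calibration is good to about 2 mm. The wrist camera is an equidistant fisheye: a pixel r from the principal point sees the ray r / f radians off the axis. A picture is of the moment at which its call begins: read the wrist's pose just before it. get_calibration takes no time and is no camera call; for the wrist camera it gives the pose at the moment of the call.
- robot.sign_off(): hands the job in; it is judged then, once.
The state is a dict: "time": time; "joint_positions": joint angles; "qd": joint speeds; "joint_torque": joint torques, N m; "tcp_pos": TCP position; "ee_rot": TCP orientation; "contact_force": force on the tool from outside, world axes, zero at the start; "moment": the same for the moment, N m; "gripper_width": finger opening in m; "finger_force": force on a finger pad.
Only numpy, scipy, OpenCV 4.12 (cv2) and the standard library are available. Lean on these libraries where they do the work, as an engineer would, in place of code of your own. Each camera call takes 0.05 s, during which the arm holds its last target. There are 200 camera calls.

## Task

Help me set the bend stop of the sheet-metal folder. Take the orange scraper block from the blue mat, wipe the loose steel chips lengthwise off the lowered folding leaf, over its open end, so that they all drop into the steel tray, and put the scraper back on the mat; move the sharp chips with the scraper only, never with the fingers. Then swing the leaf up by its red handle until its yellow pointer stands at the red marker on the scale, and finish while still holding the handle there, steady, so that I can set the stop: never let the leaf drop, and do not shift the green case, the pliers or the grinder.

Things in the scene. Friction and masses are not known exactly. Their poses are not given: they have to be found in the camera images.
- folder: Small blue sheet-metal folder (bending brake), fixed. Origin on the bench under the leaf's pivot axis, mid-length; y runs along this axis to the left end, which carries the arc scale; x points away from the robot. Pivot axis at z = 79 mm; lowered leaf and bed form one surface at z = 85 mm. Behind, the clamping beam starts at x = 13 mm and rises to z = 108 mm, its knobs (x = 72 mm) to 140.
- leaf (a joint): Angle of the folding leaf about the pivot axis, rad: 0 = lowered, level on its stop; grows as the front edge and handle swing up. The leaf is an aluminium bar, with handle about 0.7 kg, covering x = -55 to -2 mm and y = -150 to 150 mm of the folder's frame when lowered. The hinge is nearly free: the leaf falls when not held. Lifting at the grip takes 2 to 4 N.
- handle_grip (a point): Middle of the red sleeve of the leaf's handle, on its axis, 125 mm from the pivot axis; axes as the leaf's (the folder's when lowered). The handle sticks straight out of the middle of the leaf's front edge: a 12 mm rod, then a red round sleeve of 22 mm diameter, 80 mm long. It can turn between the finger pads, so the gripper may keep pointing down while the leaf swings.
- pointer_tip (a point): Reading point of the leaf's yellow pointer: 105 mm from the pivot axis, at the scale's inner side (y = 157 mm in the folder's frame), in line with the handle.
- marker (a joint): Angle at which the red marker, a 12 mm clip, sits on the rim of the arc scale, rad: same zero and direction as the leaf's angle, so the pointer stands at the marker when both are equal; 0.35 to 0.87. The scale is an upright plate at the folder's y = 165 to 169 mm, outer radius 115 mm about the pivot axis (top at z = 194 mm); a black stop knob at its top reaches y = 195 mm.
- marker_tip (a point): Reading point of the red marker: 105 mm from the pivot axis, y = 157 mm in the folder's frame; the pointer's reading point coincides with it when the angles are equal.
- scraper: Scraper block standing on the mat: black rubber foot 64 x 22 x 16 mm (x, y, z) and above it an orange grip 60 x 20 x 44 mm; 60 mm high in all, 0.11 kg. Origin at the centre of its underside; the wiping edge runs along its x.
- mat: Blue mat, 130 x 130 x 4 mm, fixed; origin at the centre of its underside.
- tray: Open steel tray on the bench under the folder's open end, fixed: 190 x 180 mm (x, y) outside, 32 mm high, walls 3 mm. Origin at the centre of its underside, axes as the folder's.
- chip0: Bent dark steel chip, 17 x 12 mm, 4 mm thick with an upturned end 8 mm high, 12 g, on the leaf; origin at the centre of its underside.
- chip1: Steel chip as chip0, 15 x 12 mm.
- chip2: Steel chip as chip0, 18 x 12 mm.
- chip3: Steel chip as chip0, 16 x 12 mm.
- case: Green parts case with clear lid, 190 x 250 x 61 mm, 1.4 kg, loose; origin at the centre of its underside. Leave alone.
- pliers: Pliers with red and yellow handles lying flat, 175 mm long (along x) by 60 mm, 13 mm high; origin on the bench near the middle. Leave alone.
- grinder: Red angle grinder lying with its disc up: along its x from -190 mm (black end) to +103 mm (disc of 116 mm at x = 45 mm), 87 mm high; origin on the bench under its body. Leave alone.
- open_end (a point): Middle of the leaf's right-hand end edge, top side: the open end, over which the chips go. Nothing stands above the leaf there, and the tray is below.
Not all that is in view belongs to the job. Of the things like the scraper, leave any that is pink; of the rest the smaller one is meant.

How it is judged:
On the way, in this order (a step that is already met when the one before it is completed fails the run):
1. all four chips are in the tray while the leaf is still lowered (x of chip0 in the frame of tray between -0.095 and 0.095 m and y of chip0 in the frame of tray between -0.09 and 0.09 m and z of each of chip0, chip1, chip2, chip3 in the frame of tray below 0.03 m and x of chip1 in the frame of tray between -0.095 and 0.095 m and y of chip1 in the frame of tray between -0.09 and 0.09 m and x of chip2 in the frame of tray between -0.095 and 0.095 m and y of chip2 in the frame of tray between -0.09 and 0.09 m and x of chip3 in the frame of tray between -0.095 and 0.095 m and y of chip3 in the frame of tray between -0.09 and 0.09 m and value of joint leaf below 0.06 rad), for 0.2 s.
2. the scraper is back on the mat and let go, the leaf still lowered (x of scraper in the frame of mat between -0.065 and 0.065 m and y of scraper in the frame of mat between -0.065 and 0.065 m and z of scraper in the frame of mat below 0.04 m and contact force between the fingers and scraper below 0.1 N and linear speed of scraper below 0.05 m/s and value of joint leaf below 0.06 rad), for 0.2 s.
At the end, for the whole second after the job is handed in: The fingers hold the red handle (TCP within 60 mm of the middle of its sleeve) and the leaf stands still (under 0.08 rad/s) with its pointer within 7 mm (about 3.8 degrees) of the red marker; all four chips lie in the tray; the scraper's underside centre is over the mat, let go and at rest (x of chip0 in the frame of tray between -0.095 and 0.095 m and y of chip0 in the frame of tray between -0.09 and 0.09 m and z of each of chip0, chip1, chip2, chip3 in the frame of tray below 0.03 m and x of chip1 in the frame of tray between -0.095 and 0.095 m and y of chip1 in the frame of tray between -0.09 and 0.09 m and x of chip2 in the frame of tray between -0.095 and 0.095 m and y of chip2 in the frame of tray between -0.09 and 0.09 m and x of chip3 in the frame of tray between -0.095 and 0.095 m and y of chip3 in the frame of tray between -0.09 and 0.09 m and x of scraper in the frame of mat between -0.065 and 0.065 m and y of scraper in the frame of mat between -0.065 and 0.065 m and z of scraper in the frame of mat below 0.04 m and contact force between the fingers and scraper below 0.1 N and linear speed of scraper below 0.05 m/s and distance between pointer_tip and marker_tip below 0.007 m and velocity of joint leaf between -0.08 and 0.08 rad/s and contact force between the fingers and leaf above 0.5 N and distance between the grasp point and handle_grip below 0.06 m); the arm keeps its last pose, push and grip.
It fails at once if the fingers or the arm touch a chip (over 0.3 N) (contact force between any of the fingers, the arm and chip0 above 0.3 N or contact force between any of the fingers, the arm and chip1 above 0.3 N or contact force between any of the fingers, the arm and chip2 above 0.3 N or contact force between any of the fingers, the arm and chip3 above 0.3 N).
It fails at once if the leaf drops (falls faster than 1.5 rad/s) (velocity of joint leaf below -1.5 rad/s).
It fails at once if the case, the pliers or the grinder is shifted by more than 20 mm (distance of any of case, pliers, grinder from where it was at the start of the episode above 0.02 m).
It also fails if it takes over 72 s, if anything falls off the work surface, if the arm or the gripper's body presses on something with over 40 N, if the wrist force passes 120 N, or if a joint passes its speed limit or range.

## Working session

There is one attempt and no reset: what is moved stays moved. The work goes in short steps, Python scripts to look and compute and a tool call to move; the robot and the scene stay as the last step left them, time stands still between calls to the robot, and variables do not carry over. Pictures are saved under pics/ and viewed, at most 10 in all, crops included, and the job is handed in when it is done.

Besides the shell and the picture viewer there is one more tool, called after "Emit:" in YAML: its name, and indented under it one key for each argument. drive_tool: Moves the arm, as the interface text tells. Its arguments: {"type":"object","properties":{"moves":{"type":"array","items":{"type":"array","items":{"type":"array","items":{"type":"number","minimum":-1,"maximum":1}}}},"grip_force":{"type":"number"}},"required":["moves"]}

```bash
mkdir -p pics; cat > h.py <<'E'
import numpy as np, cv2
from cell import robot
def grab(n):
    c=robot.get_calibration(n); p,d=robot.read_camera(n); return c,p,d
def RT(c):
    return cv2.Rodrigues(np.array(c["rvec"],float))[0],np.array(c["tvec"],float).reshape(3)
def world(c,d):
    """world xyz image from depth (pinhole)"""
    h,w=d.shape; f=h/2/np.tan(np.radians(c["fovy"])/2)
    u,v=np.meshgrid(np.arange(w),np.arange(h))
    P=np.stack([(u-c["cx"])/f*d,(v-c["cy"])/f*d,d],-1)
    R,t=RT(c); return (P-t)@R
def proj(c,X):
    f=210/np.tan(np.radians(c["fovy"])/2); R,t=RT(c); q=R@np.array(X)+t
    return q[0]/q[2]*f+c["cx"],q[1]/q[2]*f+c["cy"]
def save(n,p): cv2.imwrite(n,cv2.cvtColor(p,cv2.COLOR_RGB2BGR))
E
python3 - <<'E'
from h import *
s=robot.observe(); print(s)
for n in("top","side"):
    c,p,d=grab(n); save(f"pics/{n}0.png",p); np.savez(f"{n}0.npz",p=p,d=d,W=world(c,d)); print(n,c)
E
```

```text
{'time': 0.0, 'joint_positions': array([ 1.11589577e+00,  2.45767160e-01,  1.55905541e+00,  4.30197104e-07,
        1.33870364e+00, -1.74078410e-01]), 'qd': array([-9.00176634e-04, -1.09374817e-03,  1.12254027e-03,  8.35005203e-04,
        2.97377791e-07, -1.35795962e-03]), 'joint_torque': array([-7.80561186e-04, -4.29514611e+01, -3.26117599e+01, -2.55467721e-04,
        5.35196043e-03, -2.17970474e-06]), 'tcp_pos': array([0.17988499, 0.6240521 , 0.24888805]), 'ee_rot': array([[-9.60827737e-01,  2.77144974e-01, -8.49929844e-04],
       [ 2.77146075e-01,  9.60826226e-01, -1.73674156e-03],
       [ 3.35305691e-04, -1.90426418e-03, -9.99998131e-01]]), 'contact_force': array([0.69539573, 0.27942702, 0.05595126]), 'moment': array([0.11022635, 0.0127087 , 0.03129563]), 'finger_force': 0.0, 'gripper_width': 0.0854074975961462}
top {'fovy': 48.89605643927821, 'cx': 275.26675079380425, 'cy': 201.6362857241764, 'rvec': array([ 2.13223974, -2.14513917,  0.18996442]), 'tvec': array([-0.0206013 ,  0.49473107,  1.4028713 ])}
side {'fovy': 51.2445263737206, 'cx': 285.9295831852751, 'cy': 211.66434509540915, 'rvec': array([ 2.28817933, -0.87373542,  0.30514151]), 'tvec': array([-0.37997525,  0.29025324,  1.16431967])}
```

View pics/top0.png

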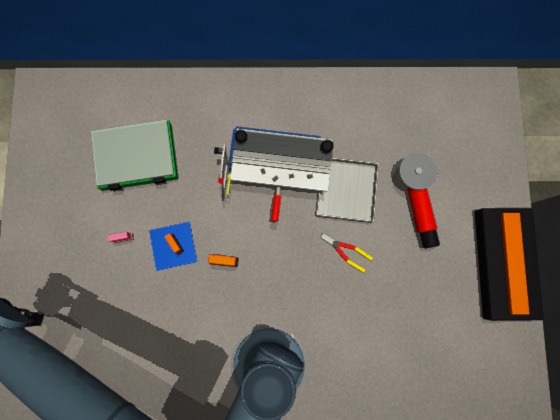

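View pics/side0.png

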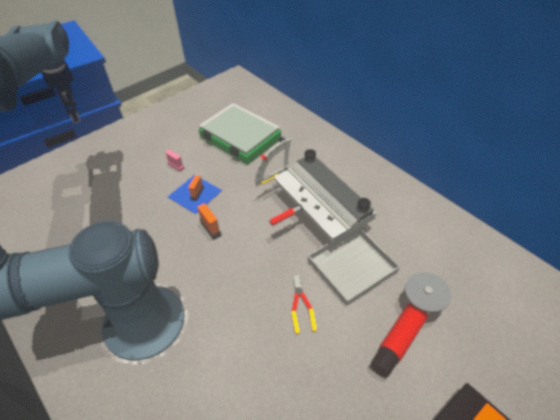

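Top view: the leaf is the white bar at about (280,178), with four chips at (263,171), (276,178), (291,176) and (310,176). The handle is at (277,205), the tray at (347,190) and the scale at (224,172), with its red marker near (220,181).

Scraper candidates: orange on the mat at (173,243), a longer orange one off the mat at (223,260), and pink at (120,237). Pink is excluded and the smaller of the rest is meant, so the block on the mat fits. I'll confirm it in an enlarged crop and measure.

```bash
python3 - <<'E'
from h import *
z=np.load("top0.npz");p,W,d=z["p"],z["W"],z["d"]
hsv=cv2.cvtColor(p,cv2.COLOR_RGB2HSV)
def box(name,m,reg,zr,k=0):
    x0,x1,y0,y1=reg; M=np.zeros(m.shape,bool); M[y0:y1,x0:x1]=m[y0:y1,x0:x1]
    M&=(W[...,2]>zr[0])&(W[...,2]<zr[1])&(d>0)
    P=W[M]
    r=cv2.minAreaRect((P[:,:2]*1000).astype(np.float32)); print(name,len(P),"mean",P.mean(0).round(4),"rect",np.round(r[0],1),np.round(r[1],1),round(r[2],1),"z",np.percentile(P[:,2],[5,50,95]).round(4)); return P
H,S,V=hsv[...,0],hsv[...,1],hsv[...,2]
org=(S>150)&(V>100)&(H<16); 
box("scr",org,(150,195,225,265),(.05,.08)); box("big",org,(200,245,245,275),(.04,.1))
box("mat",(H>100)&(H<130)&(S>150),(140,205,215,275),(-.01,.02))
box("handle",((H<6)|(H>174))&(S>150),(265,290,185,225),(.05,.12))
box("leaf",(V>200)&(S<40),(225,335,150,195),(.07,.1))
box("tray",(S<60)&(V>60),(312,382,150,225),(.022,.045))
box("yel",(H>20)&(H<35)&(S>130),(220,240,160,205),(.03,.25))
box("redmk",((H<6)|(H>174))&(S>150),(212,230,165,200),(.03,.25))
box("chips",(V<120),(255,320,162,186),(.07,.11))
a=cv2.resize(p[210:280,100:250],None,fx=4,fy=4,interpolation=cv2.INTER_CUBIC)
b=cv2.resize(p[120:225,205:385],(600,350),interpolation=cv2.INTER_CUBIC)
save("pics/crop1.png",np.vstack([a,b[:300]]))
E
```

```text
scr 118 mean [0.3675 0.2899 0.0645] rect [366.9 289.7] [59.3 19.3] 33.4 z [0.0604 0.0648 0.0687]
big 144 mean [0.3146 0.1405 0.0805] rect [314.2 137.5] [81.3 26.4] 83.6 z [0.0745 0.0813 0.087 ]
mat 1458 mean [0.3605 0.3002 0.0055] rect [362.2 301.2] [129.3 130.1] 11.9 z [0.0003 0.0054 0.011 ]
handle 178 mean [ 0.4687 -0.0242  0.0886] rect [468.8 -24.3] [20.7 77.8] 82.8 z [0.0816 0.0888 0.094 ]
leaf 1461 mean [ 0.5647 -0.0364  0.0864] rect [567.2 -28.9] [315.9  57.6] 84.0 z [0.0819 0.0865 0.0911]
tray 279 mean [ 0.5273 -0.276   0.0315] rect [ 537.5 -253.1] [180.6 191.8] 82.6 z [0.0232 0.032  0.0376]
yel 31 mean [0.5398 0.1196 0.0834] rect [541.2 119.2] [ 6.3 59.7] 87.6 z [0.0775 0.0841 0.087 ]
redmk 27 mean [0.5358 0.1343 0.1737] rect [538.9 134. ] [12.9 18.4] 81.8 z [0.1635 0.1749 0.1799]
chips 153 mean [ 0.5806 -0.0592  0.0859] rect [572.2 -59.3] [197.3  72.5] 88.0 z [0.0742 0.0868 0.0964]
```

View pics/crop1.png

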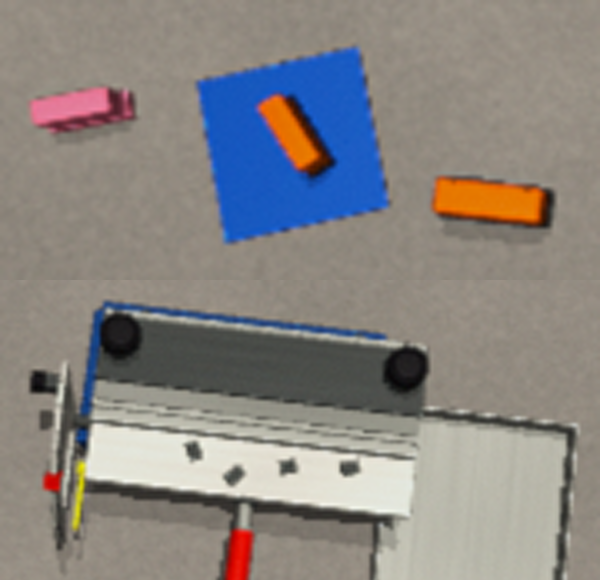

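The crop confirms it: the block on the mat is 59x19 mm at its top, against 81x26 mm for the other orange one. It is the scraper.

```bash
cat >> h.py <<'E'
YAW=np.radians(-7.2); FX=np.array([np.cos(YAW),np.sin(YAW)]); FY=np.array([-FX[1],FX[0]])
G=np.array([.4688,-.0243]); O=G+.125*FX
def fw(x,y): return O+x*FX+y*FY
def ff(P): q=np.asarray(P)[...,:2]-O; return np.stack([q@FX,q@FY],-1)
def plan(X,ang):
    s=robot.observe(); R=s["ee_rot"]; dd=R.T@(np.array(X)-s["tcp_pos"])
    a=np.degrees(np.arctan2(R[1,1],R[0,1])); t=-((ang-a+90)%180-90)
    print("t",s["time"],"tcp",s["tcp_pos"].round(4),"yang",a.round(1),"w",round(s["gripper_width"],4),"F",s["contact_force"].round(1))
    print("shift/0.1:",(dd*10).round(3),"turn/360:",round(t/360,4))
E
python3 - <<'E'
from h import *
z=np.load("top0.npz");p,W,d=z["p"],z["W"],z["d"]
F=ff(W); lf=(F[...,0]>-.05)&(F[...,0]<-.006)&(abs(F[...,1])<.14)&(W[...,2]>.06)
m=(lf&(p.max(2)<150)).astype(np.uint8)
n,l,st,ce=cv2.connectedComponentsWithStats(m)
for i in range(1,n):
    if st[i,4]>4: Q=F[l==i]; print(st[i,4],ce[i].round(),"F mean",Q.mean(0).round(4),"min",Q.min(0).round(3),"max",Q.max(0).round(3))
print("tray c",ff([.5375,-.2531]))
plan([.3669,.2897,.12],123.4)
E
```

```text
20 [262. 171.] F mean [-0.0177  0.0537] min [-0.025  0.048] max [-0.01   0.062]
18 [291. 176.] F mean [-0.0222 -0.0345] min [-0.028 -0.041] max [-0.018 -0.028]
24 [310. 176.] F mean [-0.0163 -0.0909] min [-0.023 -0.099] max [-0.01  -0.083]
21 [275. 178.] F mean [-0.0367  0.0141] min [-0.044  0.007] max [-0.029  0.022]
tray c [-0.02816548 -0.21838545]
t 0.1 tcp [0.1799 0.6241 0.249 ] yang 73.9 w 0.0854 F [ 0.  -0.1 -0.4]
shift/0.1: [-2.724 -2.693  1.294] turn/360: -0.1375
```

Emit:
drive_tool:
  moves:
    - [[-1, -0.3, -0.3, 0, 0], [-1, -0.6, -0.6, 0.1, 0], [-1, -0.9, -0.9, 0.2, 0], [-1, -0.95, -0.95, 0.2, 0]]

```text
time: 0.6
tcp_pos: [0.2454, 0.5048, 0.2285]
ee_rot: [[-0.96, 0.28, -0.002], [0.28, 0.96, -0.002], [0.001, -0.003, -1.0]]
contact_force: [-0.4, -0.2, 0.0]
gripper_width: 0.0852
finger_force: 0.0
```

Emit:
drive_tool:
  moves:
    - [[-1, -0.3, -0.3, 0, 0], [-1, -0.6, -0.6, 0.1, 0], [-1, -0.9, -0.9, 0.2, 0], [-1, -0.95, -0.95, 0.2, 0]]

```text
time: 1.1
tcp_pos: [0.3104, 0.3882, 0.2094]
ee_rot: [[-0.96, 0.279, -0.001], [0.279, 0.96, -0.001], [0.001, -0.001, -1.0]]
contact_force: [0.2, 0.4, -0.0]
gripper_width: 0.0858
finger_force: 0.0
```

Emit:
drive_tool:
  moves:
    - [[-1, -0.3, -0.3, 0.1, -0.03], [-1, -0.6, -0.6, 0.3, -0.06], [-1, -0.82, -0.79, 0.5, -0.09], [-1, -0.82, -0.79, 0.6, -0.12], [-1, -0.82, -0.79, 0.6, -0.1375]]

```text
time: 1.72
tcp_pos: [0.3668, 0.2913, 0.1495]
ee_rot: [[-0.832, -0.554, -0.001], [-0.554, 0.832, 0.0], [0.001, 0.001, -1.0]]
contact_force: [-0.0, -0.8, 0.9]
gripper_width: 0.0857
finger_force: 0.0
```

```bash
python3 - <<'E'
from h import *
plan([.3669,.2897,.049],123.4)
E
```

```text
t 1.725 tcp [0.3668 0.2913 0.1495] yang 123.7 w 0.0857 F [-0.  -0.8  0.9]
shift/0.1: [ 0.007 -0.015  1.005] turn/360: 0.0007
```

Emit:
drive_tool:
  moves:
    - [[-1, 0, -0.015, 0.4, 0], [-1, 0, -0.015, 0.8, 0], [-1, 0, -0.015, 1.0, 0], [-0.2, 0, -0.015, 1.0, 0], [1, 0, -0.015, 1.0, 0]]
  grip_force: 50

```text
time: 2.35
tcp_pos: [0.3686, 0.2905, 0.0512]
ee_rot: [[-0.834, -0.551, 0.002], [-0.551, 0.834, 0.001], [-0.002, -0.0, -1.0]]
contact_force: [-0.3, 0.6, -0.7]
gripper_width: 0.0516
finger_force: 0.0
```

Emit:
drive_tool:
  moves:
    - [[1, 0, 0, 0, 0], [1, 0, 0, 0, 0], [1, 0, 0, 0, 0], [1, 0, 0, -0.15, 0], [1, 0, 0, -0.4, 0]]

```text
time: 2.98
tcp_pos: [0.3669, 0.289, 0.0901]
ee_rot: [[-0.835, -0.551, -0.002], [-0.551, 0.835, -0.001], [0.002, 0.0, -1.0]]
contact_force: [0.9, 0.1, -1.4]
gripper_width: 0.0193
finger_force: 52.7
```

```bash
python3 - <<'E'
from h import *
x=fw(-.4*0-.15,.09);print(x, fw(-.028,.09))
plan([*x,.18],82.8)
E
```

```text
[0.45527712 0.06812365] [0.57631512 0.052833  ]
t 2.975 tcp [0.3669 0.289  0.0901] yang 123.4 w 0.0193 F [ 0.9  0.1 -1.4]
shift/0.1: [ 0.48  -2.33  -0.898] turn/360: 0.1128
```

Emit:
drive_tool:
  moves:
    - [[1, 0.1, -0.15, -0.4, 0], [1, 0.3, -0.45, -0.7, 0], [1, 0.5, -0.75, -0.9, 0], [1, 0.65, -0.97, -0.9, 0], [1, 0.65, -0.97, -0.9, 0]]

```text
time: 3.6
tcp_pos: [0.3669, 0.1716, 0.1807]
ee_rot: [[-0.836, -0.548, 0.001], [-0.548, 0.836, 0.0], [-0.001, -0.001, -1.0]]
contact_force: [1.0, 0.5, -0.3]
gripper_width: 0.0189
finger_force: 52.7
```

Emit:
drive_tool:
  moves:
    - [[1, 0.15, -0.25, 0, 0.0], [1, 0.35, -0.55, 0, 0.03], [1, 0.55, -0.85, 0, 0.06], [1, 0.65, -0.95, 0, 0.09], [1, 0.65, -0.95, 0, 0.1128]]

```text
time: 4.22
tcp_pos: [0.3648, 0.0573, 0.1801]
ee_rot: [[-0.991, 0.132, -0.0], [0.132, 0.991, 0.0], [0.0, 0.0, -1.0]]
contact_force: [-0.4, -0.1, -0.8]
gripper_width: 0.0197
finger_force: 52.7
```

```bash
python3 - <<'E'
from h import *
plan([*fw(-.028,.09),.17],82.8)
c,p,d=grab("side"); a=p[120:290,160:420]; save("pics/s1.png",cv2.resize(a,None,fx=3,fy=3,interpolation=cv2.INTER_CUBIC))
E
```

```text
t 4.225 tcp [0.3648 0.0573 0.1801] yang 82.4 w 0.0197 F [-0.4 -0.1 -0.8]
shift/0.1: [-2.103  0.234  0.1  ] turn/360: -0.001
```

View pics/s1.png

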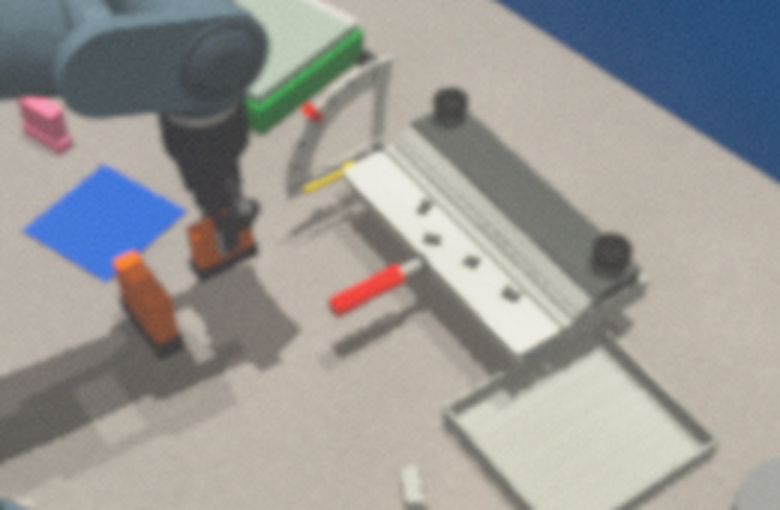

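Side view: the scraper is held upright at about (222,245) in the crop, and the chips are untouched.

Emit:
drive_tool:
  moves:
    - [[1, -0.2, 0.02, 0, 0], [1, -0.5, 0.06, 0, 0], [1, -0.8, 0.1, 0, 0], [1, -1, 0.12, 0, -0.001], [1, -1, 0.12, 0, -0.001]]

```text
time: 4.9
tcp_pos: [0.4663, 0.0576, 0.1799]
ee_rot: [[-0.993, 0.117, -0.001], [0.117, 0.993, 0.0], [0.001, 0.0, -1.0]]
contact_force: [-0.4, 0.6, -0.6]
gripper_width: 0.0193
finger_force: 52.7
```

Emit:
drive_tool:
  moves:
    - [[1, -0.2, 0.02, 0, 0], [1, -0.5, 0.06, 0, 0], [1, -0.8, 0.09, 0, 0], [1, -1, 0.12, 0.1, 0], [1, -1, 0.12, 0.1, 0]]

```text
time: 5.52
tcp_pos: [0.5657, 0.0575, 0.1691]
ee_rot: [[-0.993, 0.118, -0.002], [0.118, 0.993, 0.0], [0.002, -0.0, -1.0]]
contact_force: [0.1, 0.4, -1.0]
gripper_width: 0.0193
finger_force: 52.7
```

```bash
python3 - <<'E'
from h import *
plan([*fw(-.028,.09),.130],82.8)
E
```

```text
t 5.525 tcp [0.5657 0.0575 0.1691] yang 83.2 w 0.0193 F [ 0.1  0.4 -1. ]
shift/0.1: [-0.112 -0.034  0.391] turn/360: 0.0012
```

Emit:
drive_tool:
  moves:
    - [[1, -0.11, -0.03, 0.1, 0.001], [1, -0.11, -0.03, 0.25, 0.001], [1, -0.11, -0.03, 0.35, 0.001], [1, -0.11, -0.03, 0.39, 0.001], [1, -0.11, -0.03, 0.39, 0.001]]

```text
time: 6.15
tcp_pos: [0.5763, 0.0528, 0.1321]
ee_rot: [[-0.992, 0.125, -0.002], [0.125, 0.992, -0.0], [0.002, -0.0, -1.0]]
contact_force: [-6.8, 0.6, 9.8]
gripper_width: 0.0193
finger_force: 54.1
```

```bash
python3 - <<'E'
from h import *
plan([*fw(-.028,.0),.130],82.8)
E
```

```text
t 6.15 tcp [0.5763 0.0528 0.1321] yang 82.8 w 0.0193 F [-6.8  0.6  9.8]
shift/0.1: [ 0.    -0.9    0.021] turn/360: 0.0001
```

Emit:
drive_tool:
  moves:
    - [[1, 0.02, -0.1, -0.005, 0], [1, 0.02, -0.28, -0.005, 0], [1, 0.02, -0.46, -0.005, 0], [1, 0.02, -0.64, -0.005, 0], [1, 0.02, -0.82, -0.005, 0]]

```text
time: 6.78
tcp_pos: [0.5649, -0.0297, 0.132]
ee_rot: [[-0.992, 0.126, 0.001], [0.126, 0.992, 0.001], [-0.001, 0.001, -1.0]]
contact_force: [0.7, 4.0, 5.2]
gripper_width: 0.0194
finger_force: 53.7
```

```bash
python3 - <<'E'
from h import *
plan([*fw(-.03,-.165),.130],82.8)
c,p,d=grab("top"); a=p[110:240,200:400]; save("pics/t1.png",cv2.resize(a,None,fx=4,fy=4,interpolation=cv2.INTER_CUBIC))
E
```

```text
t 6.775 tcp [ 0.5649 -0.0297  0.132 ] yang 82.8 w 0.0194 F [0.7 4.  5.2]
shift/0.1: [ 0.009 -1.717  0.019] turn/360: -0.0001
```

View pics/t1.png

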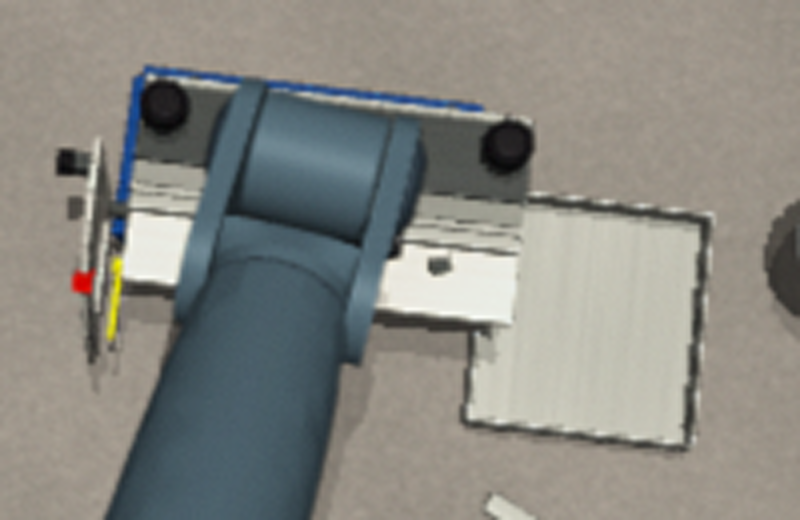

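Top view: no chip is left behind the scraper on the left part of the leaf (120–190,250), and the last chip ahead is at (440,265). The push is working, so I continue.

Emit:
drive_tool:
  moves:
    - [[1, 0.0, -0.1, 0, 0], [1, 0.0, -0.28, 0, 0], [1, 0.0, -0.46, 0, 0], [1, 0.0, -0.64, 0, 0], [1, 0.0, -0.82, 0, 0]]

```text
time: 7.45
tcp_pos: [0.5544, -0.111, 0.132]
ee_rot: [[-0.992, 0.126, 0.001], [0.126, 0.992, 0.001], [-0.001, 0.001, -1.0]]
contact_force: [0.4, 4.5, 5.7]
gripper_width: 0.0195
finger_force: 53.7
```

Emit:
drive_tool:
  moves:
    - [[1, 0.0, -0.15, 0, 0], [1, 0.0, -0.35, 0, 0], [1, 0.0, -0.55, 0, 0], [1, 0.0, -0.75, -0.01, 0], [1, 0.0, -0.92, -0.02, 0]]

```text
time: 8.07
tcp_pos: [0.5416, -0.2027, 0.1325]
ee_rot: [[-0.992, 0.126, -0.002], [0.126, 0.992, -0.0], [0.002, -0.0, -1.0]]
contact_force: [0.2, 0.1, -1.4]
gripper_width: 0.0191
finger_force: 52.7
```

```bash
python3 - <<'E'
from h import *
plan([*fw(-.03,-.165),.130],82.8)
c,p,d=grab("side"); a=p[140:310,230:430]; save("pics/s2.png",cv2.resize(a,None,fx=3.5,fy=3.5,interpolation=cv2.INTER_CUBIC))
E
```

```text
t 8.075 tcp [ 0.5416 -0.2027  0.1325] yang 82.8 w 0.0191 F [ 0.2  0.1 -1.4]
shift/0.1: [-0.004  0.029  0.025] turn/360: -0.0001
```

View pics/s2.png

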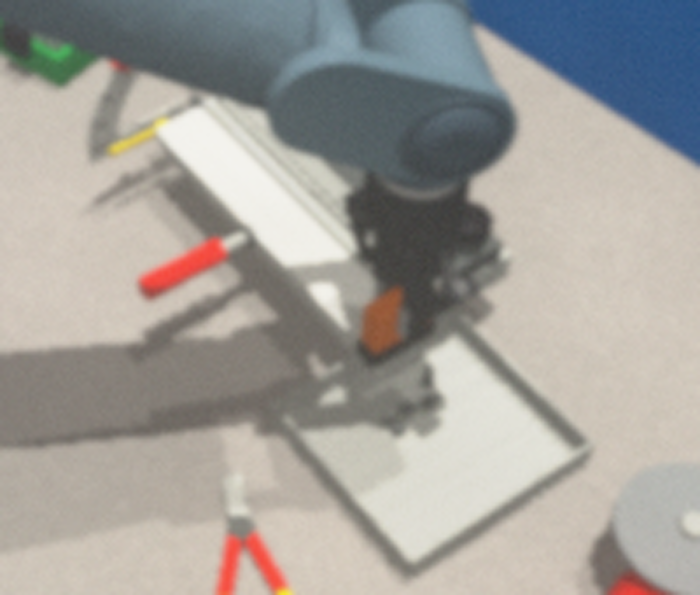

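Chips now lie in the tray, near (415,395) in the crop. The count is still to be confirmed once the arm is out of the way.

Emit:
drive_tool:
  moves:
    - [[1, 0, 0, -0.4, 0], [1, 0.3, 0.2, -0.6, 0], [1, 0.6, 0.5, -0.6, 0], [1, 0.9, 0.8, -0.6, 0], [1, 0.95, 0.95, -0.6, 0]]

```text
time: 8.75
tcp_pos: [0.4588, -0.0936, 0.1925]
ee_rot: [[-0.992, 0.125, -0.002], [0.125, 0.992, 0.0], [0.002, 0.0, -1.0]]
contact_force: [0.8, -0.5, -0.5]
gripper_width: 0.0192
finger_force: 52.7
```

Emit:
drive_tool:
  moves:
    - [[1, 0.3, 0.3, 0, 0], [1, 0.6, 0.6, 0, 0], [1, 0.9, 0.9, 0, 0], [1, 0.95, 0.95, 0, 0]]

```text
time: 9.25
tcp_pos: [0.3773, 0.0123, 0.193]
ee_rot: [[-0.992, 0.123, -0.0], [0.123, 0.992, -0.0], [0.0, -0.0, -1.0]]
contact_force: [0.4, -1.0, -1.1]
gripper_width: 0.0195
finger_force: 52.7
```

Emit:
drive_tool:
  moves:
    - [[1, 0.2, 0.3, 0, 0], [1, 0.4, 0.6, 0, 0], [1, 0.5, 0.9, 0, 0], [1, 0.5, 0.95, 0, 0]]

```text
time: 9.75
tcp_pos: [0.3409, 0.1124, 0.1937]
ee_rot: [[-0.992, 0.123, 0.001], [0.123, 0.992, -0.001], [-0.001, -0.0, -1.0]]
contact_force: [-0.5, 0.2, -0.9]
gripper_width: 0.019
finger_force: 52.6
```

Emit:
drive_tool:
  moves:
    - [[1, 0, 0.3, 0, 0], [1, 0, 0.6, 0, 0], [1, 0, 0.9, 0, 0], [1, 0, 0.95, 0, 0], [1, 0, 0.95, 0, 0]]

```text
time: 10.38
tcp_pos: [0.3529, 0.2053, 0.1933]
ee_rot: [[-0.992, 0.126, -0.0], [0.126, 0.992, -0.001], [0.0, -0.001, -1.0]]
contact_force: [0.3, 1.1, -0.0]
gripper_width: 0.0186
finger_force: 52.7
```

```bash
python3 - <<'E'
from h import *
plan([.362,.301,.0505],82.8)
c,p,d=grab("top"); a=p[110:240,200:400]; save("pics/t2.png",cv2.resize(a,None,fx=4,fy=4,interpolation=cv2.INTER_CUBIC))
W=world(c,d);F=ff(W)
m=((abs(F[...,0]+.028)<.088)&(abs(F[...,1]+.218)<.083)&(W[...,2]<.03)&(p.max(2)<110)).astype(np.uint8)
n,l,st,ce=cv2.connectedComponentsWithStats(m)
for i in range(1,n):
    if st[i,4]>4: print(st[i,4],ce[i].round(),F[l==i].mean(0).round(3))
E
```

```text
t 10.375 tcp [0.3529 0.2053 0.1933] yang 82.8 w 0.0186 F [ 0.3  1.1 -0. ]
shift/0.1: [0.03  0.962 1.427] turn/360: -0.0
27 [335. 176.] [ 0.012 -0.177]
17 [338. 187.] [-0.025 -0.189]
8 [321. 192.] [-0.044 -0.139]
17 [337. 193.] [-0.043 -0.189]
```

View pics/t2.png

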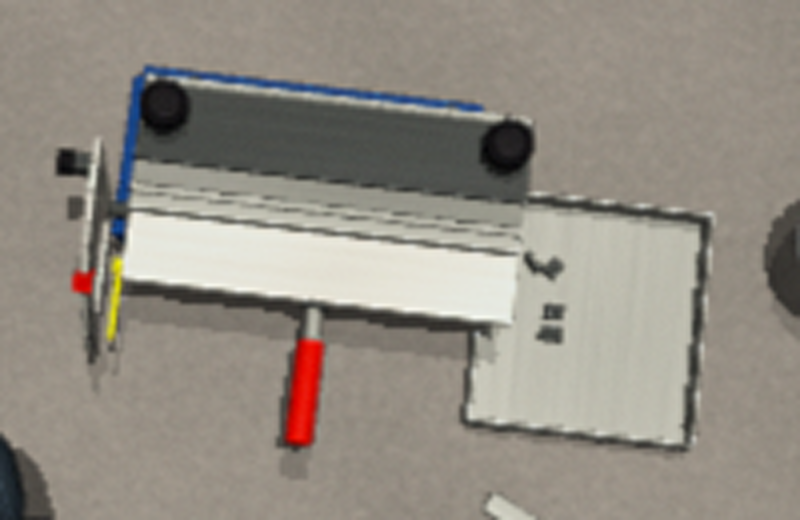

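Top view: the leaf is clear. Four chips are in the tray, two touching at (535,260)/(550,268) and two at (552,312) and (548,332). Now I place the scraper.

Emit:
drive_tool:
  moves:
    - [[1, 0.03, 0.3, 0.1, 0], [1, 0.03, 0.6, 0.4, 0], [1, 0.03, 0.9, 0.7, 0], [1, 0.03, 0.96, 0.9, 0], [1, 0.03, 0.96, 0.9, 0]]

```text
time: 11.05
tcp_pos: [0.3607, 0.3005, 0.102]
ee_rot: [[-0.992, 0.126, -0.003], [0.126, 0.992, -0.002], [0.003, -0.002, -1.0]]
contact_force: [-0.1, 0.5, -0.6]
gripper_width: 0.0198
finger_force: 52.7
```

Emit:
drive_tool:
  moves:
    - [[1, 0, 0, 0.25, 0], [1, 0, 0, 0.45, 0], [1, 0, 0, 0.525, 0], [1, 0, 0, 0.525, 0], [0.2, 0, 0, 0.525, 0]]

```text
time: 11.68
tcp_pos: [0.3624, 0.3018, 0.0521]
ee_rot: [[-0.992, 0.126, 0.002], [0.126, 0.992, 0.001], [-0.002, 0.001, -1.0]]
contact_force: [-0.4, 0.0, 0.4]
gripper_width: 0.0343
finger_force: 0.0
```

Emit:
drive_tool:
  moves:
    - [[-0.2, 0, 0, 0, 0], [-1, 0, 0, 0, 0], [-1, 0, 0, 0, 0], [-1, 0, 0, 0, 0], [-1, 0, 0, -0.2, 0]]

```text
time: 12.3
tcp_pos: [0.3602, 0.301, 0.0698]
ee_rot: [[-0.992, 0.125, -0.003], [0.125, 0.992, -0.002], [0.003, -0.002, -1.0]]
contact_force: [0.3, 0.0, 0.1]
gripper_width: 0.085
finger_force: 0.0
```

Emit:
drive_tool:
  moves:
    - [[-1, 0, 0, -0.4, 0], [-1, 0, 0, -0.8, 0], [-1, 0, -0.3, -0.9, 0], [-1, 0, -0.7, -0.9, 0], [-1, 0, -0.95, -0.9, 0]]

```text
time: 12.92
tcp_pos: [0.3492, 0.2063, 0.161]
ee_rot: [[-0.992, 0.126, 0.0], [0.126, 0.992, -0.0], [-0.0, -0.0, -1.0]]
contact_force: [1.0, -0.3, -0.8]
gripper_width: 0.0856
finger_force: 0.0
```

```bash
python3 - <<'E'
from h import *
plan([*G,.18],82.8)
c,p,d=grab("top"); W=world(c,d)
hsv=cv2.cvtColor(p,cv2.COLOR_RGB2HSV);H,S,V=[hsv[...,i] for i in range(3)]
m=(S>150)&(V>100)&(H<16)&(abs(W[...,0]-.362)<.07)&(abs(W[...,1]-.30)<.08)
P=W[m];print(len(P),np.median(P,0),cv2.minAreaRect((P[:,:2]*1000).astype(np.float32)))
# marker & pointer, from top and side depth
for n in("top","side"):
    c,p,d=grab(n);W=world(c,d);F=ff(W)
    hsv=cv2.cvtColor(p,cv2.COLOR_RGB2HSV);H,S,V=[hsv[...,i] for i in range(3)]
    reg=(d>0)&(F[...,1]>.14)&(F[...,1]<.185)&(F[...,0]<0)&(F[...,0]>-.14)&(W[...,2]>.05)
    for nm,mm in(("red",((H<8)|(H>172))&(S>140)),("yel",(H>20)&(H<35)&(S>130))):
        q=reg&mm; Z=W[q][:,2]-.079; X=-F[q][:,0]
        v,u=np.nonzero(q); print(n,nm,q.sum(),"px",u.mean().round(1),v.mean().round(1),"F",F[q].mean(0).round(4),"dz",Z.mean().round(4),"r",np.hypot(X,Z).mean().round(4),"ang",np.arctan2(Z.mean(),X.mean()).round(3))
E
```

```text
t 12.925 tcp [0.3492 0.2063 0.161 ] yang 82.8 w 0.0856 F [ 1.  -0.3 -0.8]
shift/0.1: [-1.476 -2.138 -0.189] turn/360: -0.0
0 [nan nan nan] ((0.0, 0.0), (0.0, 0.0), 0.0)
top red 28 px 220.4 180.1 F [-0.0784  0.1657] dz 0.0932 r 0.122 ang 0.871
top yel 31 px 228.4 185.0 F [-0.0724  0.1518] dz 0.0034 r 0.0726 ang 0.047
side red 11 px 262.8 156.5 F [-0.0803  0.1628] dz 0.0935 r 0.1233 ang 0.861
side yel 17 px 267.1 179.9 F [-0.0779  0.151 ] dz 0.0019 r 0.078 ang 0.025
  return _methods._mean(a, axis=axis, dtype=dtype,
  ret = um.true_divide(
```

Emit:
drive_tool:
  moves:
    - [[-1, 0, -0.3, 0, 0], [-1, -0.1, -0.6, 0, 0], [-1, -0.3, -0.9, 0, 0], [-1, -0.4, -1, 0, 0]]

```text
time: 13.58
tcp_pos: [0.3776, 0.1027, 0.1613]
ee_rot: [[-0.992, 0.127, 0.001], [0.127, 0.992, 0.0], [-0.001, 0.0, -1.0]]
contact_force: [-0.6, 0.5, 0.9]
gripper_width: 0.0852
finger_force: 0.0
```

Emit:
drive_tool:
  moves:
    - [[-1, -0.3, -0.3, 0, 0], [-1, -0.6, -0.6, 0, 0], [-1, -0.9, -0.9, 0, 0], [-1, -1, -1, 0, 0], [-1, -1, -1, 0, 0]]

```text
time: 14.2
tcp_pos: [0.4635, -0.008, 0.1607]
ee_rot: [[-0.992, 0.125, -0.001], [0.125, 0.992, 0.001], [0.001, 0.001, -1.0]]
contact_force: [-0.5, 0.2, 0.1]
gripper_width: 0.0852
finger_force: 0.0
```

```bash
python3 - <<'E'
from h import *
plan([*G,.079],82.8)
c,p,d=grab("top"); W=world(c,d)
hsv=cv2.cvtColor(p,cv2.COLOR_RGB2HSV);H,S,V=[hsv[...,i] for i in range(3)]
m=(S>150)&(V>100)&(H<16)&(abs(W[...,0]-.362)<.07)&(abs(W[...,1]-.30)<.08)
P=W[m];print(len(P),P.mean(0),cv2.minAreaRect((P[:,:2]*1000).astype(np.float32)))
E
```

```text
t 14.2 tcp [ 0.4635 -0.008   0.1607] yang 82.8 w 0.0852 F [-0.5  0.2  0.1]
shift/0.1: [-0.074 -0.155  0.817] turn/360: -0.0
96 [0.36356413 0.3002201  0.06497631] ((361.4271545410156, 300.9796447753906), (20.027902603149414, 57.96391296386719), 82.29290008544922)
```

Scraper stands on the mat, centred and upright. Next I grip the handle.

Emit:
drive_tool:
  moves:
    - [[-1, -0.07, -0.155, 0.1, 0], [-1, -0.07, -0.155, 0.4, 0], [-1, -0.07, -0.155, 0.7, 0], [-1, -0.07, -0.155, 0.81, 0], [-0.3, -0.07, -0.155, 0.81, 0]]
  grip_force: 50

```text
time: 14.88
tcp_pos: [0.4679, -0.0246, 0.0794]
ee_rot: [[-0.992, 0.125, -0.002], [0.125, 0.992, 0.0], [0.002, 0.0, -1.0]]
contact_force: [0.1, -0.9, -1.0]
gripper_width: 0.0696
finger_force: 0.0
```

Emit:
drive_tool:
  moves:
    - [[0.2, 0, 0, 0, 0], [1, 0, 0, 0, 0], [1, 0, 0, 0, 0], [1, 0, 0, 0, 0], [1, 0, 0, 0, 0]]

```text
time: 15.5
tcp_pos: [0.4691, -0.0243, 0.0811]
ee_rot: [[-0.992, 0.126, 0.002], [0.126, 0.992, 0.001], [-0.001, 0.001, -1.0]]
contact_force: [-1.5, 3.6, 5.1]
gripper_width: 0.0207
finger_force: 48.9
```

```bash
python3 - <<'E'
from h import *
plan([*G,.079],82.8)
r=.125
for th in np.arange(.1,.91,.1): print(round(th,2),"x",(-(r-r*np.cos(th))*10).round(3),"z",(-r*np.sin(th)*10).round(3))
E
```

```text
t 15.5 tcp [ 0.4691 -0.0243  0.0811] yang 82.8 w 0.0207 F [-1.5  3.6  5.1]
shift/0.1: [ 0.004 -0.     0.021] turn/360: -0.0
0.1 x -0.006 z -0.125
0.2 x -0.025 z -0.248
0.3 x -0.056 z -0.369
0.4 x -0.099 z -0.487
0.5 x -0.153 z -0.599
0.6 x -0.218 z -0.706
0.7 x -0.294 z -0.805
0.8 x -0.379 z -0.897
0.9 x -0.473 z -0.979
```

Emit:
drive_tool:
  moves:
    - [[1, -0.002, 0, -0.06, 0], [1, -0.015, 0, -0.19, 0], [1, -0.04, 0, -0.31, 0], [1, -0.075, 0, -0.43, 0], [1, -0.125, 0, -0.544, 0]]

```text
time: 16.12
tcp_pos: [0.4802, -0.0257, 0.1336]
ee_rot: [[-0.992, 0.125, -0.001], [0.125, 0.992, 0.001], [0.001, 0.001, -1.0]]
contact_force: [6.4, 2.6, -9.0]
gripper_width: 0.0205
finger_force: 49.2
```

```bash
cat > ang.py <<'E'
from h import *
plan([*fw(-.125*np.cos(.855),0),.079+.125*np.sin(.855)],82.8)
s=robot.observe(); q=s["tcp_pos"]; f=ff(q); print("F",f.round(4),"r",np.hypot(f[0],q[2]-.079).round(4),"ang",np.arctan2(q[2]-.079,-f[0]).round(3))
for n in("top","side"):
    c,p,d=grab(n);W=world(c,d);F=ff(W); save(f"pics/{n}_a{s['time']:.0f}.png",p)
    hsv=cv2.cvtColor(p,cv2.COLOR_RGB2HSV);H,S,V=[hsv[...,i] for i in range(3)]
    reg=(d>0)&(F[...,1]>.14)&(F[...,1]<.185)&(F[...,0]<0)&(F[...,0]>-.14)&(W[...,2]>.05)
    for nm,mm in(("red",((H<8)|(H>172))&(S>140)),("yel",(H>20)&(H<35)&(S>130))):
        k=reg&mm; Z=W[k][:,2]-.079; X=-F[k][:,0]; v,u=np.nonzero(k)
        print(n,nm,k.sum(),"px",u.mean().round(1),v.mean().round(1),"r",np.hypot(X,Z).mean().round(4),"ang",np.arctan2(Z.mean(),X.mean()).round(3))
E
python3 ang.py
```

```text
t 16.125 tcp [ 0.4802 -0.0257  0.1336] yang 82.8 w 0.0205 F [ 6.4  2.6 -9. ]
shift/0.1: [-0.314  0.    -0.397] turn/360: -0.0
F [-0.1135  0.    ] r 0.126 ang 0.449
top red 28 px 220.4 180.1 r 0.1227 ang 0.875
top yel 31 px 227.8 180.3 r 0.0721 ang 0.474
side red 0 px nan nan r nan ang nan
side yel 4 px 265.5 172.0 r 0.0902 ang 0.441ang.py:10: RuntimeWarning: Mean of empty slice.
  print(n,nm,k.sum(),"px",u.mean().round(1),v.mean().round(1),"r",np.hypot(X,Z).mean().round(4),"ang",np.arctan2(Z.mean(),X.mean()).round(3))
  ret = ret.dtype.type(ret / rcount)
```

Emit:
drive_tool:
  moves:
    - [[1, -0.04, 0, -0.07, 0], [1, -0.12, 0, -0.18, 0], [1, -0.19, 0, -0.27, 0], [1, -0.26, 0, -0.345, 0], [1, -0.314, 0, -0.397, 0]]

```text
time: 16.85
tcp_pos: [0.5126, -0.0298, 0.1739]
ee_rot: [[-0.992, 0.125, 0.001], [0.125, 0.992, 0.001], [-0.001, 0.001, -1.0]]
contact_force: [5.9, 5.5, -12.7]
gripper_width: 0.0202
finger_force: 49.6
```

Emit:
drive_tool:
  moves:
    - [[1, 0, 0, 0, 0], [1, 0, 0, 0, 0], [1, 0, 0, 0, 0], [1, 0, 0, 0, 0]]

```text
time: 17.35
tcp_pos: [0.5124, -0.0298, 0.1737]
ee_rot: [[-0.992, 0.125, 0.001], [0.125, 0.992, 0.001], [-0.001, 0.001, -1.0]]
contact_force: [4.4, 5.6, -11.3]
gripper_width: 0.0202
finger_force: 49.6
```

```bash
python3 ang.py 2>/dev/null; python3 - <<'E'
import cv2,glob
f=sorted(glob.glob("pics/top_a*.png"))[-1]; a=cv2.imread(f)[130:220,200:330]; b=cv2.imread(f.replace("top","side"))[130:220,220:350]
import numpy as np
cv2.imwrite("pics/fin.png",cv2.resize(np.hstack([a,b]),(800,277),interpolation=cv2.INTER_CUBIC))
E
```

```text
t 17.35 tcp [ 0.5124 -0.0298  0.1737] yang 82.8 w 0.0202 F [  4.4   5.6 -11.3]
shift/0.1: [ 0.009 -0.     0.004] turn/360: 0.0
F [-0.0811  0.    ] r 0.1247 ang 0.863
top red 28 px 220.4 180.1 r 0.1232 ang 0.877
top yel 25 px 227.8 173.5 r 0.0728 ang 0.845
side red 13 px 262.8 156.5 r 0.122 ang 0.86
side yel 0 px nan nan r nan ang nan
```

View pics/fin.png

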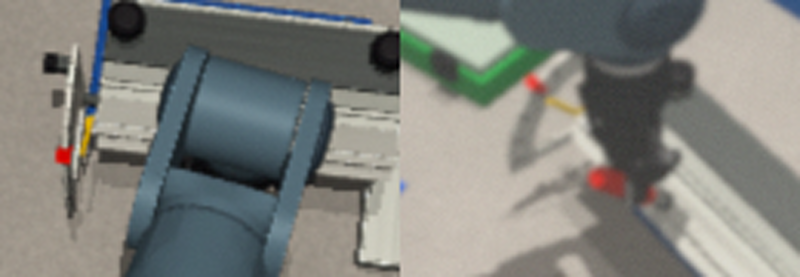

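The pointer, seen at (565,105) in the side view, aims at the red marker at (535,83). The leaf is at about 0.86 rad and the marker at 0.86–0.87, and the leaf is steady.

```bash
python3 -c "
from cell import robot
print(robot.sign_off())"
```

```text
the job is handed in; nothing more can be done
None
```

I handed the job in with all four chips in the tray and the scraper back on the mat; the gripper is holding the leaf steady at about 0.86 rad, at the red marker (measured 0.86–0.88 rad), but the verdict was not returned to me.

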